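Clamp the amber jar with the ball knob

ROBOT

A 7-joint arm with a two-finger parallel gripper is mounted at the origin on a cart in front of the work surface, level with it; the furniture and walls round the work are solid. World frame = base frame: x ahead of the robot, y to its left, z up, the work surface at z = 0. Lengths are in m, angles in rad, forces in N, time in s.
With the tool pointing down it reaches from about 0.4 to 0.85 m from the base axis. Payload 6.9 kg.
Tool frame: the origin (TCP) lies midway between the tips of the shut fingers; the grasp point (between the pads) lies 19 mm behind it; z points along the fingers, x is the direction in which the jaws open and shut, and the axes are right-handed (so a half turn about z gives the same grasp; the last joint's range is limited). The gripper opens to 85 mm and grips with 20 to 120 N. Pads are 22 mm wide; open, the fingers measure 114 mm over their backs; the gripper's body (76 mm by 85 mm) begins 54 mm behind the grasp point. The pads swing forward as they close: fully open they stand 13 mm farther back than shut.
Start: joints at [-1.129, 0.507, -0.238, 1.5, 0.126, 1.149, -0.155], TCP at [0.206, 0.59, 0.2] pointing down, gripper open.
Joint ranges: [-3.08, 3.08], [-0.24, 2.05], [-1.43, 1.35], [0, 2.5], [-1.52, 4.66], [0.17, 1.96], [-2.89, 2.89]. Speed limits (rad/s): [2.39, 2.39, 3.14, 3.14, 3.14, 3.14, 3.14].

INTERFACE

Orientations are given as [roll, pitch, yaw] about the fixed x, y, z axes, in that order (R = Rz(yaw) Ry(pitch) Rx(roll)).
In Python, from station import readout, camera, bot, spotter gives the robot as it stands.
- The arm moves only by the tool move_arm, never from a script. Its argument "steps" is a list of rows, each an object with "translation": the shift along the tool's x, y, z in m, a list of three; "dr": the turn, a rotation vector about the tool's x, y, z in rad, a list of three; "hand": the finger opening in m, from 0 to 0.0854. A call has 1 to 5 rows; each row shifts and turns the commanded pose from where the row before left it, along the tool's axes as they then stand; what a row does not reach is not made up. A row lasts 1/12 s, in which the tool goes at most 41.7 mm and 7.16 degrees, less where a joint would pass 70% of its speed; a pose out of reach is approached as far as the arm can. A call with a gripper value outside its range is refused whole. The fingers move at their own pace and stop on an object; the grip force is fixed at half the most. Time passes only in rows, so rows that do not move let the fingers close. It gives the time, the measured TCP pose, the force and the opening at its end, in the units of the state.
- readout.sense(): the state, without advancing time (a new reading comes with each control period).
- camera(name): name is "scene" or "side" or "wrist"; returns a dict with "color" (384x512x3 uint8, blue, green, red), "fov_y" (degrees; the focal length in pixels is half the picture's height over the tangent of half this angle, whatever the lens; pixels are square), "cx", "cy" (the principal point, pixels), "rvec" (rotation vector, rad) and "tvec" (3), from world to camera coordinates, as OpenCV has them. Camera axes: x right, y down, z forward; pixel columns grow to the right and rows downward; lengths in m; the calibration is good to about 2 mm. A picture is of the moment at which its call begins. There is no depth.
- bot.finish_job(): hands the job in, once; it reports no verdict.
Trained networks look in a picture, given as the dict that the camera call returned (one of the last four; its "shot" number tells which), for a name from the list of things; names that differ only in an ending like _2 or _b are one class to them, and where a whole thing is asked for, a point or a joint stands for the part that bears it (a point fixed in the world has none). Each returns a list of dicts, best first, with "score" (0 to 1); they miss things now and then, are a little off and sometimes report something else, mostly with a low value. They report only what shows in the picture. A call takes as long as a camera call. They do not tell look-alikes from the thing itself.
- spotter.spot_in(picture, thing): "bbox" ([left, top, right, bottom] in pixels, round what is visible of it).
- spotter.outline_of(picture, thing): "pixels" (384x512 bool, what is visible of it) and "bbox" ([left, top, right, bottom] in pixels, round what is visible of it).
- spotter.landmark_of(picture, thing): "at" ([row, column] in pixels: a listed point, or the origin of a listed thing).
The state is a dict: "time_s": time; "qpos": joint angles; "joint_velocities": joint speeds; "joint_efforts": joint torques, N m; "ee_pos": TCP position; "orientation": TCP orientation; "wrist_force": force on the tool from outside, world axes, zero at the start; "torque": the same for the moment, N m; "width": finger opening in m.
Only numpy, scipy, OpenCV 4.12 (cv2) and the standard library are available. Lean on these libraries where they do the work, as an engineer would, in place of code of your own. Each camera call takes 0.05 s, during which the arm holds its last target. There are 200 camera calls.

TASK

Stand the amber-coloured pigment jar upright in the V of the bench jar clamp and let go of it. Then close the clamp by turning its smooth red ball knob clockwise (seen from above) until the jar is pressed into the V with about 10 N, so that it stays held after you let go; the glass cracks at little more than twice that. Leave the white and blue jars standing where they are.

Things in the scene. Friction and masses are not known exactly. Their poses are not given: they have to be found in the camera images.
- jar_amber: pigment jar of amber-brown glass with a flat black screw cap, 54 mm across and 88 mm high (body up to 74 mm, cap 52 mm across above that), 0.24 kg or so; origin at the centre of its underside, z up. Grip it round the upper body, at about 60 to 65 mm above its underside, where the fingers stay above the clamp
- jar_white: bystander: white pigment jar with black cap, 54 mm across, 82 mm high; origin at the centre of its underside
- jar_blue: bystander: blue pigment jar with black cap, 54 mm across, 76 mm high; origin at the centre of its underside
- clamp: the bench jar clamp, fixed to the table: grey plate 250 mm (its x) by 85 mm (its y), 10 mm thick; origin at the centre of the plate's underside. Along its x, in order: the fixed V (open to +x), the jar's place, the sliding jaw (44 mm wide, top 47 mm above the table), a blue gear housing (58 x 56 mm, top 48 mm above the table) with a red ball knob on it
- v_stop: the fixed V of the clamp: two rubber-faced plates at 130 degrees to one another, top 44 mm above the table; its origin and axes are those of the clamp. The clamping force is the force between it and the jar. Knob friction acts against the hand when turning, but at a standstill it can hold either way, and the reading may differ by up to 0.3 N m: compare readings taken alike, after equal steps or while turning
- seat (a point): on the clamp's plate, 10 mm above the table, 55 mm from the clamp's origin in its -x: where the centre of the jar's underside is when the jar touches both faces of the V. Its x axis points from the V to the jaw. A jar set down about 8 mm from here in +x clears the V and the open jaw by 5 mm or more; the jaw then pushes it home
- ball_center (a point): centre of the red ball knob, 92 mm above the table, 85 mm from the clamp's origin in its +x, on the upright axis; does not turn with it. Ball 44 mm across, smooth (friction 0.3 to 0.4), on a 14 mm neck; end stops 3.3 rad apart; angle not measured. Clockwise from above closes, 10 mm of jaw per rad. It takes 0.15 to 0.16 N m of friction, plus 0.01 N m per newton of clamping, and stays where left up to 15 N
- pad_open (a point): where the middle of the jaw's face is when the jaw is fully open, 6 mm from the clamp's origin in its -x and 30 mm above the table; does not move with the jaw. The jaw starts 0 to 6 mm closer to the V (not measured), so it meets a seated jar after 16 to 22 mm. Its face is a firm rubber pad: once the jar is home, each further mm of jaw travel adds about 10 N
Not all that is in view belongs to the job. Leave any pink, purple or yellow look-alike of the jar_amber alone.

How it is judged:
By the outcome, as a careful person would: the job done as asked, in the order asked, and still so for the second after the job is handed in, with the robot touching nothing.
It also fails if it takes over 64 s, if anything falls off the work surface, if the arm or the gripper's body presses on something with over 40 N, if the wrist force passes 120 N, or if a joint passes its speed limit or range.

## Working session

There is one attempt and no reset: what is moved stays moved. The work goes in short steps, Python scripts to look and compute and a tool call to move; the robot and the scene stay as the last step left them, time stands still between calls to the robot, and variables do not carry over. Pictures are saved under pics/ and viewed, about 8 in all and at most 12, crops included, and the job is handed in when it is done.

Besides the shell and the picture viewer there is one more tool, called after ">>>" by a JSON object that holds its "fn" and its "kwargs". move_arm: Moves the arm, as the interface text tells. Its arguments: {"type":"object","properties":{"steps":{"type":"array","items":{"type":"object","properties":{"translation":{"type":"array","items":{"type":"number"}},"dr":{"type":"array","items":{"type":"number"}},"hand":{"type":"number"}}}}},"required":["steps"]}

```bash
ls; mkdir -p pics; cat > h.py <<'E'
import numpy as np, cv2
from scipy.spatial.transform import Rotation as Ro
from station import readout, camera, bot, spotter
def K(p):
    h,w=p["color"].shape[:2]; f=h/2/np.tan(np.radians(p["fov_y"])/2)
    return np.array([[f,0,p["cx"]],[0,f,p["cy"]],[0,0,1.]])
def ray(p,rc):
    R=cv2.Rodrigues(np.array(p["rvec"],float))[0]; t=np.array(p["tvec"],float)
    d=R.T@np.linalg.inv(K(p))@np.array([rc[1],rc[0],1.]); return -R.T@t, d/np.linalg.norm(d)
def onz(p,rc,z):
    o,d=ray(p,rc); return o+d*(z-o[2])/d[2]
def tri(obs):
    A=np.zeros((3,3));b=np.zeros(3);L=[]
    for p,rc in obs:
        o,d=ray(p,rc);M=np.eye(3)-np.outer(d,d);A+=M;b+=M@o;L.append((o,d))
    x=np.linalg.solve(A,b); return x,[np.linalg.norm(np.cross(x-o,d)) for o,d in L]
def proj(p,X):
    return cv2.projectPoints(np.array(X,float).reshape(-1,3),np.array(p["rvec"],float),np.array(p["tvec"],float),K(p),None)[0].reshape(-1,2)
E
python3 - <<'E'
from h import *
np.set_printoptions(precision=4,suppress=True)
s=readout.sense()
for k in s: print(k,np.round(s[k],4))
P={n:camera(n) for n in("scene","side","wrist")}
for n,p in P.items():
    print(n,p["fov_y"],p["cx"],p["cy"],ray(p,(192,256)))
    for t in("jar_amber","jar_white","jar_blue","clamp","seat","ball_center","pad_open"):
        print(n,t,[(np.round(d["at"],1).tolist(),round(d["score"],2)) for d in spotter.landmark_of(p,t)[:4]], [(np.round(d["bbox"]).tolist(),round(d["score"],2)) for d in spotter.spot_in(p,t)[:5]] if t[:3] in("jar","cla") else "")
a=np.hstack([P["scene"]["color"],P["side"]["color"]])
cv2.imwrite("pics/a.png",np.vstack([P["scene"]["color"][:300],P["side"]["color"][:300]]) if 0 else cv2.resize(a,(800,300)))
cv2.imwrite("pics/scene.png",P["scene"]["color"]);cv2.imwrite("pics/side.png",P["side"]["color"])
E
```

```text
pics
time_s 0.0
qpos [-1.1295  0.5083 -0.2375  1.5011  0.1257  1.1489 -0.1548]
joint_velocities [ 0.001  -0.      0.0009 -0.0017  0.0012 -0.0001 -0.0011]
joint_efforts [ -0.0003 -62.0603  -2.1866 -24.9648   0.0127   0.0121  -0.    ]
ee_pos [0.2058 0.5895 0.1992]
orientation [3.1416 0.0018 1.235 ]
wrist_force [ 0.8879 -1.1028 -0.02  ]
torque [-0.0492 -0.006  -0.0242]
width 0.0849
scene 55.62571865082266 258.64696210227976 187.64464786469802 (array([-0.0111, -0.76  ,  0.657 ]), array([ 0.4512,  0.6914, -0.5643]))
scene jar_amber [([268.3, 242.0], 0.88), ([296.6, 312.0], 0.85), ([201.8, 202.4], 0.8), ([215.0, 222.3], 0.72)] [([212.0, 186.0, 230.0, 222.0], 0.92), ([300.0, 256.0, 327.0, 302.0], 0.72), ([230.0, 233.0, 252.0, 274.0], 0.69), ([278.0, 216.0, 304.0, 253.0], 0.61), ([190.0, 175.0, 210.0, 206.0], 0.58)]
scene jar_white [([271.0, 332.4], 0.89)] [([322.0, 236.0, 350.0, 276.0], 0.71), ([278.0, 215.0, 303.0, 252.0], 0.54), ([242.0, 186.0, 268.0, 209.0], 0.19)]
scene jar_blue [([233.3, 322.4], 0.69)] [([312.0, 206.0, 334.0, 240.0], 0.76)]
scene clamp [([187.9, 242.9], 0.72), ([193.7,
[... 556 characters left out ...]
e jar_white [([280.2, 305.4], 0.59)] [([293.0, 249.0, 322.0, 288.0], 0.58), ([246.0, 132.0, 284.0, 201.0], 0.16)]
side jar_blue [([240.9, 310.8], 0.88)] [([303.0, 214.0, 325.0, 250.0], 0.94)]
side clamp [([180.9, 263.6], 0.93)] [([250.0, 135.0, 283.0, 204.0], 0.92)]
side seat [([184.8, 262.8], 0.7), ([244.4, 274.6], 0.23)] 
side ball_center [([136.2, 264.2], 0.87)] 
side pad_open [([172.1, 264.7], 0.81), ([245.5, 273.8], 0.56)] 
wrist 67.80429288662062 254.70331434348773 191.132661488544 (array([0.1446, 0.612 , 0.3734]), array([ 0.2509, -0.0852, -0.9642]))
wrist jar_amber [] []
wrist jar_white [] []
wrist jar_blue [] []
wrist clamp [] []
wrist seat [] 
wrist ball_center [] 
wrist pad_open []
```

```bash
python3 - <<'E'
import cv2,numpy as np
a=cv2.imread("pics/scene.png")[120:320,160:380];b=cv2.imread("pics/side.png")[120:320,180:345]
a=cv2.resize(a,None,fx=2,fy=2,interpolation=2);b=cv2.resize(b,None,fx=2,fy=2,interpolation=2)
cv2.imwrite("pics/ab.png",np.hstack([a,b]))
E
```

```text
(no output)
```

View pics/ab.png

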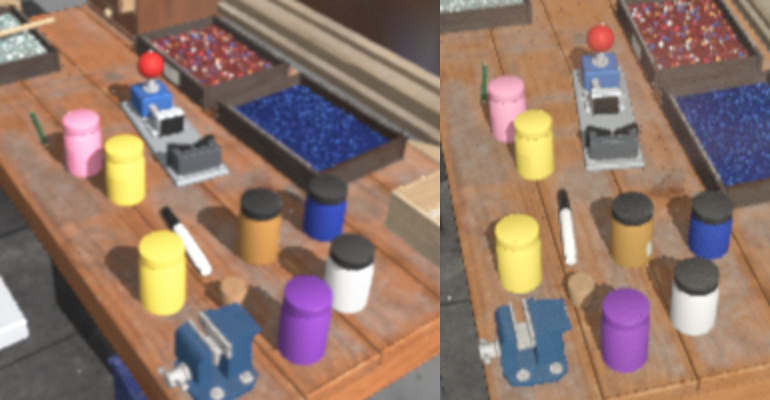

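View pics/scene.png

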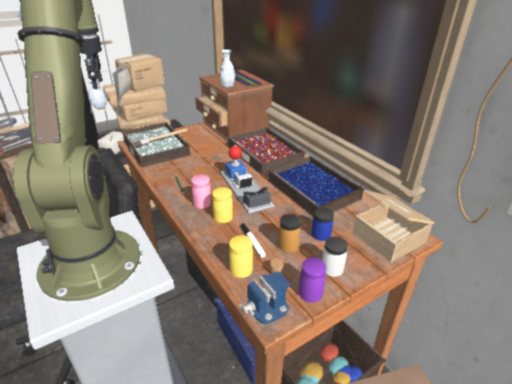

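The left half is the scene camera and the right half the side camera. The amber jar is at about (290,232) in scene and (276,234) in side, with blue and white close by on its right. In scene the clamp's V is at about (257,197) and the red ball at (235,152). The pink, yellow and purple jars are look-alikes.

```bash
python3 - <<'E'
from h import *
np.set_printoptions(precision=4,suppress=True)
P={n:camera(n) for n in("scene","side")}
def red(p):
    c=p["color"].astype(int); m=((c[...,2]>150)&(c[...,1]<70)&(c[...,0]<70)).astype(np.uint8)
    m[220:]=0
    n,l,s,ce=cv2.connectedComponentsWithStats(m); i=1+np.argmax(s[1:,4]); return ce[i][::-1],s[i]
r={n:red(P[n]) for n in P}; print(r)
print("ball",tri([(P[n],r[n][0]) for n in P]))
def bb(p,t,ex):
    o=[d for d in spotter.outline_of(p,t) if d["bbox"][0]-4<ex[0]<d["bbox"][2]+4 and d["bbox"][1]-4<ex[1]<d["bbox"][3]+4]
    return o[0] if o else None
E_={"jar_amber":((290,232),(276,235)),"jar_white":((336,256),(307,268)),"jar_blue":((322,223),(314,232))}
H={"jar_amber":.088,"jar_white":.082,"jar_blue":.076}
from scipy.optimize import least_squares
th=np.linspace(0,2*np.pi,40)
for t,e in E_.items():
    ob=[]
    for n,x in zip(P,e):
        o=bb(P[n],t,x)
        if o is None: print("miss",t,n);continue
        ob.append((n,np.array(o["bbox"],float))); print(t,n,o["bbox"],round(o["score"],2))
    def f(q):
        R=[]
        for n,b in ob:
            X=np.vstack([np.c_[q[0]+r*np.cos(th),q[1]+r*np.sin(th),0*th+z] for r,z in((.027,q[2]),(.027,q[2]+H[t]-.014),(.026,q[2]+H[t]))])
            u=proj(P[n],X); R+=list(np.r_[u.min(0),u.max(0)]-b)
        return R
    s=least_squares(f,[.6,.0,0]); print(t,s.x,np.round(s.fun,1))
for n in P:
    for t in("clamp","v_stop","seat","pad_open"):
        print(n,t,[(np.round(d["at"],1).tolist(),round(d["score"],2),onz(P[n],d["at"],dict(clamp=0,v_stop=0,seat=.01,pad_open=.03)[t])) for d in spotter.landmark_of(P[n],t)[:2]])
E
```

```text
Traceback (most recent call last):
ValueError: attempt to get argmax of an empty sequence
```

```bash
cat > loc.py <<'E'
from h import *
from scipy.optimize import least_squares
np.set_printoptions(precision=4,suppress=True)
th=np.linspace(0,2*np.pi,40)
H={"jar_amber":.088,"jar_white":.082,"jar_blue":.076}
def red(p,ex=None,rad=25):
    h=cv2.cvtColor(p["color"],cv2.COLOR_BGR2HSV); m=(((h[...,0]<6)|(h[...,0]>174))&(h[...,1]>170)&(h[...,2]>90)).astype(np.uint8)
    if ex: 
        k=np.zeros_like(m);cv2.circle(k,ex,rad,1,-1);m*=k
    n,l,s,ce=cv2.connectedComponentsWithStats(m); i=1+np.argmax(s[1:,4]); return ce[i][::-1],s[i]
def fit(ob,t,x0=(.6,0,0),fixz=None):
    def f(q):
        R=[]; z0=q[2] if fixz is None else fixz
        for p,b in ob:
            X=np.vstack([np.c_[q[0]+r*np.cos(th),q[1]+r*np.sin(th),0*th+z] for r,z in((.027,z0),(.027,z0+H[t]-.014),(.026,z0+H[t]))])
            u=proj(p,X); R+=list(np.r_[u.min(0),u.max(0)]-b)
        return R
    s=least_squares(f,x0); return s.x,np.round(s.fun,1)
def ol(p,t,ex):
    o=[d for d in spotter.outline_of(p,t) if d["bbox"][0]-4<ex[0]<d["bbox"][2]+4 and d["bbox"][1]-4<ex[1]<d["bbox"][3]+4]
    return o[0] if o else None
E
python3 - <<'E'
from loc import *
P={n:camera(n) for n in("scene","side")}
r={n:red(P[n],e) for n,e in zip(P,((235,152),(260,139)))}; print(r)
print("ball",tri([(P[n],r[n][0]) for n in P]))
E_={"jar_amber":((290,232),(276,235)),"jar_white":((336,256),(307,268)),"jar_blue":((322,223),(314,232))}
for t,e in E_.items():
    ob=[]
    for n,x in zip(P,e):
        o=ol(P[n],t,x)
        if o is None: print("miss",t,n);continue
        ob.append((P[n],np.array(o["bbox"],float))); print(t,n,o["bbox"],round(o["score"],2))
    print(t,*fit(ob,t))
for n in P:
    for t in("clamp","v_stop","seat","pad_open"):
        print(n,t,[(np.round(d["at"],1).tolist(),round(d["score"],2),onz(P[n],d["at"],dict(clamp=0,v_stop=0,seat=.01,pad_open=.03)[t])) for d in spotter.landmark_of(P[n],t)[:2]])
E
```

```text
Traceback (most recent call last):
  File "loc.py", line 10, in red
    n,l,s,ce=cv2.connectedComponentsWithStats(m); i=1+np.argmax(s[1:,4]); return ce[i][::-1],s[i]
                                                      ~~~~~~~~~^^^^^^^^^
ValueError: attempt to get argmax of an empty sequence
```

```bash
python3 - <<'E'
from loc import *
p=camera("scene");c=p["color"];print(c.dtype,c.shape,c[152,228:242].tolist()); a=cv2.imread("pics/scene.png");print(a[152,228:242].tolist())
h=cv2.cvtColor(a,cv2.COLOR_BGR2HSV);print(h[152,228:242].tolist())
cv2.imwrite("pics/now.png",c)
print(np.abs(c.astype(int)-a).mean(), readout.sense()["time_s"])
E
```

```text
uint8 (384, 512, 3) [[75, 95, 163], [54, 64, 170], [52, 56, 198], [58, 61, 224], [64, 67, 237], [72, 75, 246], [81, 85, 251], [92, 96, 253], [92, 97, 254], [89, 93, 253], [80, 84, 252], [75, 79, 250], [68, 72, 241], [80, 84, 202]]
[[74, 95, 164], [57, 65, 171], [53, 55, 199], [58, 61, 224], [66, 69, 238], [72, 75, 246], [82, 85, 251], [89, 93, 253], [93, 97, 254], [88, 92, 253], [81, 85, 252], [74, 79, 250], [69, 73, 241], [81, 85, 203]]
[[7, 140, 164], [2, 170, 171], [0, 187, 199], [1, 189, 224], [1, 184, 238], [1, 180, 246], [1, 172, 251], [1, 165, 253], [1, 162, 254], [1, 166, 253], [1, 173, 252], [1, 180, 250], [1, 182, 241], [1, 153, 203]]
0.8763783772786459 2.05
```

View pics/now.png

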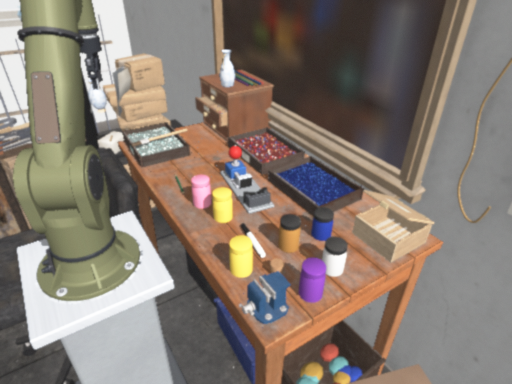

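The scene is unchanged, with the ball at (235,152); my red threshold was too strict and needs relaxing.

```bash
sed -i 's/\[...,1\]>170/[...,1]>135/; s/\[...,0\]<6/[...,0]<8/' loc.py
python3 - <<'E'
from loc import *
P={n:camera(n) for n in("scene","side")}
r={n:red(P[n],e) for n,e in zip(P,((235,152),(260,139)))}; print(r)
print("ball",tri([(P[n],r[n][0]) for n in P]))
E_={"jar_amber":((290,232),(276,235)),"jar_white":((336,256),(307,268)),"jar_blue":((322,223),(314,232))}
for t,e in E_.items():
    ob=[]
    for n,x in zip(P,e):
        o=ol(P[n],t,x)
        if o is None: print("miss",t,n);continue
        ob.append((P[n],np.array(o["bbox"],float))); print(t,n,o["bbox"],round(o["score"],2))
    print(t,*fit(ob,t))
for n in P:
    for t in("clamp","seat","pad_open"):
        print(n,t,[(np.round(d["at"],1).tolist(),round(d["score"],2),onz(P[n],d["at"],dict(clamp=0,v_stop=0,seat=.01,pad_open=.03)[t])) for d in spotter.landmark_of(P[n],t)[:2]])
    # plate corners seen by eye
for rc in ((208,272),(213,249)): print(onz(P["scene"],rc,.01))
E
```

```text
{'scene': (array([151.9054, 234.8176]), array([228, 146,  14,  13, 148], dtype=int32)), 'side': (array([138.5401, 259.7664]), array([254, 132,  13,  13, 137], dtype=int32))}
ball (array([0.503 , 0.1559, 0.0961]), [np.float64(0.0011011438806610256), np.float64(0.001101143880661156)])
miss jar_amber scene
jar_amber side [264.9, 215.1, 288.1, 254.2] 0.72
jar_amber [ 0.4486 -0.2201  0.0057] [ 0.5 -0.3 -0.5  0.3]
jar_white scene [322.1, 239.6, 348.6, 274.5] 0.84
jar_white side [295.5, 249.5, 322.2, 286.9] 0.87
jar_white [ 0.4983 -0.3307 -0.0077] [-0.6 -2.3 -0.4  3.1  1.4 -1.6 -0.3  1. ]
jar_blue scene [314.3, 205.9, 333.7, 239.3] 0.87
jar_blue side [302.7, 214.0, 325.1, 248.9] 0.77
jar_blue [ 0.5441 -0.235   0.0157] [-2.6 -0.5  1.7  1.5 -0.1 -1.1  1.   0.2]
scene clamp [([188.4, 244.4], 0.71, array([0.4935, 0.0821, 0.    ])), ([194.2, 250.6], 0.38, array([0.4931, 0.0435, 0.    ]))]
scene seat [([194.4, 250.5], 0.66, array([0.4846, 0.0305, 0.01  ]))]
scene pad_open [([183.7, 242.9], 0.92, array([0.4802, 0.069 , 0.03  ]))]
side clamp [([180.0, 262.1], 0.81, array([0.4881, 0.0679, 0.    ]))]
side seat [([186.8, 264.3], 0.86, array([0.4826, 0.0216, 0.01  ]))]
side pad_open [([172.9, 264.3], 0.66, array([0.4936, 0.0631, 0.03  ]))]
[ 0.5013 -0.0629  0.01  ]
[ 0.4307 -0.0475  0.01  ]
```

>>> {"fn": "move_arm", "kwargs": {"steps": [{"translation": [-0.015, 0.012, -0.02], "dr": [0, 0, 0], "hand": 0.085}, {"translation": [-0.0314, 0.0262, -0.0059], "dr": [0, 0, 0], "hand": 0.085}, {"translation": [-0.0314, 0.0262, -0.0059], "dr": [0, 0, 0], "hand": 0.085}, {"translation": [-0.0314, 0.0262, -0.0059], "dr": [0, 0, 0], "hand": 0.085}, {"translation": [-0.0314, 0.0262, -0.0059], "dr": [0, 0, 0], "hand": 0.085}]}}

```text
time_s: 3.17
ee_pos: [0.2702, 0.4171, 0.2438]
orientation: [3.141, -0.0, 1.235]
wrist_force: [2.4, -0.5, -0.9]
width: 0.0847
```

>>> {"fn": "move_arm", "kwargs": {"steps": [{"translation": [-0.0314, 0.0262, -0.0059], "dr": [0, 0, 0], "hand": 0.085}, {"translation": [-0.0314, 0.0262, -0.0059], "dr": [0, 0, 0], "hand": 0.085}, {"translation": [-0.0314, 0.0262, -0.0059], "dr": [0, 0, 0], "hand": 0.085}, {"translation": [-0.0314, 0.0262, -0.0059], "dr": [0, 0, 0], "hand": 0.085}, {"translation": [-0.0314, 0.0262, -0.0059], "dr": [0, 0, 0], "hand": 0.085}]}}

```text
time_s: 3.58
ee_pos: [0.3421, 0.2255, 0.2737]
orientation: [3.141, -0.001, 1.235]
wrist_force: [1.0, 1.3, 0.7]
width: 0.0852
```

>>> {"fn": "move_arm", "kwargs": {"steps": [{"translation": [-0.0314, 0.0262, -0.0059], "dr": [0, 0, 0], "hand": 0.085}, {"translation": [-0.0314, 0.0262, -0.0059], "dr": [0, 0, 0], "hand": 0.085}, {"translation": [-0.0314, 0.0262, -0.0059], "dr": [0, 0, 0], "hand": 0.085}, {"translation": [-0.0314, 0.0262, -0.0059], "dr": [0, 0, 0], "hand": 0.085}, {"translation": [0, 0, 0], "dr": [0, 0, 0], "hand": 0.085}]}}

```text
time_s: 4.0
ee_pos: [0.402, 0.0665, 0.2981]
orientation: [3.137, 0.001, 1.225]
wrist_force: [0.7, 0.2, -0.2]
width: 0.0851
```

```bash
cat > near.py <<'E'
import sys,pickle
from loc import *
tag=sys.argv[1]
p=camera("wrist"); out={"p":p}
s=readout.sense(); print(s["time_s"],s["ee_pos"],s["orientation"],s["qpos"])
for t in("clamp","seat","ball_center","pad_open"):
    L=spotter.landmark_of(p,t); out[t]=L
    z=dict(clamp=0,v_stop=0,seat=.01,pad_open=.03,ball_center=.092)[t]
    print(t,[(np.round(d["at"],1).tolist(),round(d["score"],2),onz(p,d["at"],z)) for d in L[:2]])
for t in("jar_amber","jar_blue","jar_white"):
    L=spotter.outline_of(p,t)
    out[t]=[(d["bbox"],d["score"],p["color"][d["pixels"]].mean(0).round()) for d in L]
    for d in out[t]: print(t,np.round(d[0],1).tolist(),round(d[1],2),"bgr",d[2])
try: out["red"]=red(p); print("red",out["red"])
except Exception as e: print(e)
pickle.dump(out,open(tag+".pkl","wb")); cv2.imwrite(f"pics/{tag}.png",p["color"])
E
python3 near.py w1
```

```text
4.05 [0.4007 0.0705 0.2974] [3.1395 0.     1.2271] [-0.3011  0.0811  0.0725  1.8431 -0.005   1.2158  1.    ]
clamp [([201.2, 276.8], 0.82, array([0.4924, 0.0744, 0.    ]))]
seat [([211.6, 246.9], 0.6, array([0.4895, 0.0207, 0.01  ]))]
ball_center [([205.0, 342.0], 0.78, array([0.499 , 0.1614, 0.092 ]))]
pad_open [([205.5, 278.2], 0.68, array([0.4905, 0.0752, 0.03  ]))]
jar_amber [14.6, 137.9, 91.3, 185.1] 0.86 bgr [ 97. 196. 211.]
jar_amber [1.4, 219.6, 42.7, 263.6] 0.85 bgr [105.  53.  91.]
jar_amber [229.0, 97.5, 268.1, 138.1] 0.7 bgr [234. 214. 254.]
jar_amber [74.4, 223.1, 130.0, 273.3] 0.56 bgr [63. 83. 99.]
jar_amber [170.2, 131.3, 218.4, 176.2] 0.56 bgr [116. 227. 236.]
jar_white [27.4, 260.9, 80.3, 294.5] 0.71 bgr [132. 142. 146.]
red (array([249.4155, 418.3029]), array([ 383,  227,   73,   48, 1225], dtype=int32))
```

View pics/w1.png

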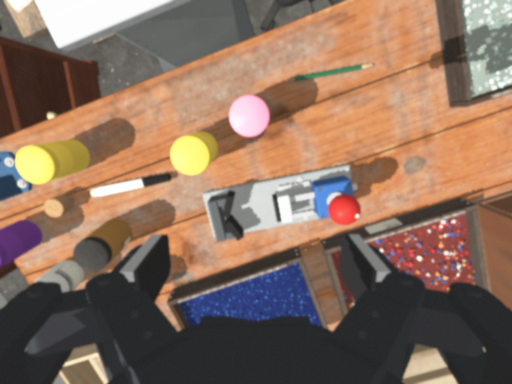

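The wrist view shows the clamp with its V at about (228,215), its jaw at (295,203) and its ball at (343,209). The amber jar is partly hidden at (100,248), and the decoys are yellow, pink and purple. Next I move over the amber jar.

>>> {"fn": "move_arm", "kwargs": {"steps": [{"translation": [-0.036, 0.0182, 0.003], "dr": [0, 0, 0], "hand": 0.085}, {"translation": [-0.036, 0.0182, 0.003], "dr": [0, 0, 0], "hand": 0.085}, {"translation": [-0.036, 0.0182, 0.003], "dr": [0, 0, 0], "hand": 0.085}, {"translation": [-0.036, 0.0182, 0.003], "dr": [0, 0, 0], "hand": 0.085}, {"translation": [-0.036, 0.0182, 0.003], "dr": [0, 0, 0], "hand": 0.085}]}}

```text
time_s: 4.82
ee_pos: [0.4261, -0.1266, 0.2817]
orientation: [3.141, -0.0, 1.237]
wrist_force: [1.4, 0.3, -0.8]
width: 0.0851
```

>>> {"fn": "move_arm", "kwargs": {"steps": [{"translation": [-0.036, 0.0182, 0.003], "dr": [0, 0, 0], "hand": 0.085}, {"translation": [0, 0, 0], "dr": [0, 0, 0.1], "hand": 0.085}, {"translation": [0, 0, 0], "dr": [0, 0, 0.1], "hand": 0.085}, {"translation": [0, 0, 0], "dr": [0, 0, 0.1], "hand": 0.085}, {"translation": [0, 0, 0], "dr": [0, 0, 0], "hand": 0.085}]}}

```text
time_s: 5.23
ee_pos: [0.4315, -0.1651, 0.2784]
orientation: [-3.141, 0.0, 0.931]
wrist_force: [0.8, 0.7, 0.4]
width: 0.0849
```

```bash
python3 near.py w2
```

```text
5.2833 [ 0.4315 -0.1649  0.2785] [-3.1412  0.0002  0.9379] [ 0.0386  0.1958  0.3398  1.7706 -0.0699  1.1874  1.3365]
clamp [([94.5, 408.7], 0.97, array([0.4954, 0.0768, 0.    ])), ([183.7, 240.9], 0.63, array([ 0.4543, -0.2094,  0.    ]))]
seat [([112.8, 378.2], 0.69, array([0.4886, 0.0232, 0.01  ]))]
ball_center []
pad_open [([92.3, 416.4], 0.74, array([0.4915, 0.0734, 0.03  ]))]
jar_amber [292.6, 14.3, 346.0, 77.8] 0.89 bgr [138. 252. 254.]
jar_amber [138.1, 84.0, 194.0, 128.7] 0.88 bgr [125. 231. 239.]
jar_amber [340.3, 1.2, 386.6, 22.9] 0.82 bgr [161. 144. 208.]
jar_amber [217.2, 169.9, 256.3, 217.8] 0.76 bgr [ 79.  93. 105.]
jar_amber [102.6, 197.2, 164.6, 247.9] 0.57 bgr [177.  89. 156.]
jar_blue [249.9, 216.9, 288.6, 270.0] 0.97 bgr [98. 87. 90.]
jar_blue [322.9, 21.1, 512.0, 157.5] 0.2 bgr [183. 173. 170.]
jar_white [168.9, 228.3, 211.0, 285.9] 0.85 bgr [117. 126. 130.]
red (array([ 53.5323, 505.2239]), array([497,  34,  15,  37, 402], dtype=int32))
```

View pics/w2.png

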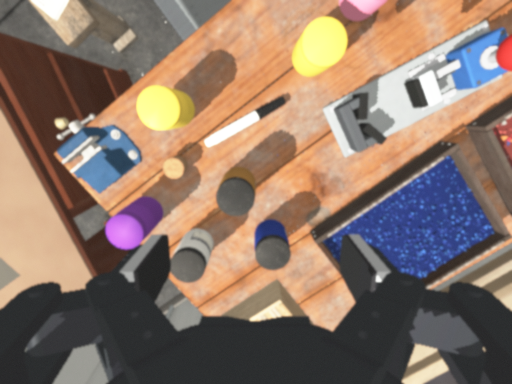

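The wrist view shows the amber jar's black cap at about (236,196), the blue jar at (271,246), the white at (190,258), and the V of the clamp at about (360,122).

```bash
python3 - <<'E'
from loc import *
import pickle
a=pickle.load(open("w1.pkl","rb"));b=pickle.load(open("w2.pkl","rb"))
sd,sc=camera("side"),camera("scene")
A=[np.array(x[0]) for x in a["jar_amber"] if 70<x[0][0]<80][0];B=[np.array(x[0]) for x in b["jar_amber"] if 210<x[0][0]<225][0]
S=np.array([264.9,215.1,288.1,254.2])
print("amber w2+side",*fit([(b["p"],B),(sd,S)],"jar_amber",(.45,-.21,0)))
print("amber w2 z0",*fit([(b["p"],B)],"jar_amber",(.45,-.21,0),0))
print("amber cap top",onz(b["p"],(196.5,236),.088))
for n,i in(("jar_blue",0),("jar_white",0)):
    print(n,*fit([(b["p"],np.array(b[n][i][0]))],n,(.5,-.25,0),0))
r1=red(a["p"],(343,209),22); print(r1)
print("ball",tri([(a["p"],r1[0]),(sd,(138.5,259.8)),(sc,(151.9,234.8))]), "w1@.092",onz(a["p"],r1[0],.092))
for t in("seat","clamp"): print(t,[tri([(a["p"],a[t][0]["at"]),(b["p"],b[t][0]["at"])])])
c1=[onz(a["p"],x,.01) for x in((195,204),(241,218),(165,350))]; c2=[onz(b["p"],x,.01) for x in((110,325),(155,346),(22,487))]
for c in(c1,c2):
    print(np.array(c)); v=c[2]-c[0]; print("yaw",np.arctan2(v[1],v[0]),np.linalg.norm(v),np.linalg.norm(c[1]-c[0]))
# clamp crop
p=np.hstack([cv2.resize(a["p"]["color"][150:260,190:370],None,fx=2,fy=2,interpolation=2),cv2.resize(b["p"]["color"][10:165,300:512],None,fx=2,fy=2,interpolation=2)[:220]])
p=np.hstack([cv2.resize(a["p"]["color"][150:260,190:370],(540,330),interpolation=2)]);q=cv2.resize(b["p"]["color"][10:165,310:512],(404,310),interpolation=2)
E
```

```text
amber w2+side [ 0.4543 -0.2123 -0.0029] [-0.4 -1.8 -0.1  0.3  1.8 -0.2  0.6 -0. ]
amber w2 z0 [ 0.4548 -0.212   0.    ] [-0.3 -1.3  0.3  1.2]
amber cap top [ 0.4498 -0.2089  0.088 ]
jar_blue [ 0.5493 -0.2251  0.    ] [ 1.2  0.6 -1.1 -0.6]
jar_white [ 0.4942 -0.3358  0.    ] [-1.2  1.3  1.4 -1.2]
(array([209.6965, 343.7954]), array([329, 195,  31,  31, 738], dtype=int32))
ball (array([0.5055, 0.1615, 0.0928]), [np.float64(0.000613354223528789), np.float64(0.001549847558489074), np.float64(0.0010544623071983886)]) w1@.092 [0.5065 0.1619 0.092 ]
seat [(array([0.4875, 0.0214, 0.0154]), [np.float64(0.0002507855621137369), np.float64(0.0002507855621137417)])]
clamp [(array([0.4929, 0.0747, 0.0036]), [np.float64(0.0015275642240966227), np.float64(0.001527564224096637)])]
[[ 0.4372 -0.0371  0.01  ]
 [ 0.5237 -0.0463  0.01  ]
 [ 0.4711  0.2072  0.01  ]]
yaw 1.433104743180689 0.24661052896627214 0.08693676945786202
[[ 0.4377 -0.0383  0.01  ]
 [ 0.5137 -0.0489  0.01  ]
 [ 0.4731  0.2052  0.01  ]]
yaw 1.4265338503791158 0.24608117961282328 0.07664849585564211
```

>>> {"fn": "move_arm", "kwargs": {"steps": [{"translation": [-0.006, 0.0116, 0.032], "dr": [0, 0, 0], "hand": 0.085}, {"translation": [-0.006, 0.0116, 0.032], "dr": [0, 0, 0], "hand": 0.085}, {"translation": [-0.006, 0.0116, 0.032], "dr": [0, 0, 0], "hand": 0.085}, {"translation": [-0.006, 0.0116, 0.032], "dr": [0, 0, 0], "hand": 0.085}, {"translation": [0, 0, 0], "dr": [0, 0, 0], "hand": 0.085}]}}

```text
time_s: 6.15
ee_pos: [0.4522, -0.2131, 0.1456]
orientation: [-3.135, 0.003, 0.934]
wrist_force: [0.1, -0.1, -0.4]
width: 0.0848
```

```bash
python3 - <<'E'
from loc import *
import pickle
p=camera("wrist"); s=readout.sense(); print(s["time_s"],s["ee_pos"],s["orientation"])
b=pickle.load(open("w2.pkl","rb"))
B=[np.array(x[0]) for x in b["jar_amber"] if 210<x[0][0]<225][0]
u=proj(p,[[.4545,-.212,.088]])[0]; print("expect",u)
o=ol(p,"jar_amber",u)
if o:
    bb=np.array(o["bbox"]); print(bb,o["score"]); print(*fit([(p,bb)],"jar_amber",(.45,-.21,0),0)); print(*fit([(p,bb),(b["p"],B)],"jar_amber",(.45,-.21,0)))
cv2.imwrite("pics/w3.png",p["color"])
E
```

```text
6.2 [ 0.4527 -0.2125  0.1482] [-3.1361  0.0022  0.9336]
expect [256.6779 195.8507]
[224.  151.4 285.  222.3] 0.88
[ 0.4524 -0.2127  0.    ] [-0.3 -1.2  0.3  1. ]
[ 0.4548 -0.214  -0.0079] [ 1.2  0.3 -0.2  0.6 -0.7 -1.5 -0.9 -0. ]
```

View pics/w3.png

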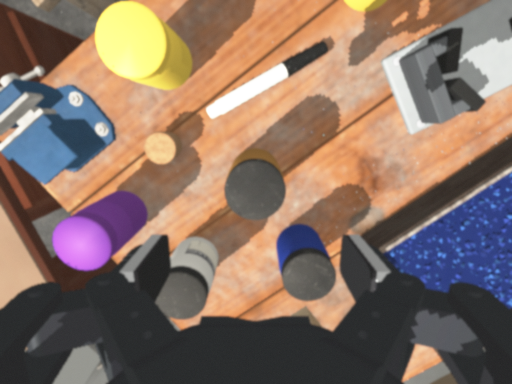

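The wrist view shows the amber cap at about (255,189), radius 30 px, centred between the fingers. Blue (305,270) and white (190,290) are clear of where the fingers will go, so I go down and grip.

>>> {"fn": "move_arm", "kwargs": {"steps": [{"translation": [0, -0.002, 0.035], "dr": [0, 0, 0], "hand": 0.085}, {"translation": [0, 0, 0.035], "dr": [0, 0, 0], "hand": 0.085}, {"translation": [0, 0, 0.025], "dr": [0, 0, 0], "hand": 0.085}, {"translation": [0, 0, 0.013], "dr": [0, 0, 0], "hand": 0.085}, {"translation": [0, 0, 0], "dr": [0, 0, 0], "hand": 0.085}]}}

```text
time_s: 6.67
ee_pos: [0.4526, -0.2101, 0.0422]
orientation: [-3.14, -0.0, 0.936]
wrist_force: [-0.3, -0.5, 0.9]
width: 0.0851
```

>>> {"fn": "move_arm", "kwargs": {"steps": [{"translation": [0, 0, 0], "dr": [0, 0, 0], "hand": 0.06}, {"translation": [0, 0, 0], "dr": [0, 0, 0], "hand": 0.04}, {"translation": [0, 0, 0], "dr": [0, 0, 0], "hand": 0.04}, {"translation": [0, 0, 0], "dr": [0, 0, 0], "hand": 0.04}, {"translation": [0, 0, 0], "dr": [0, 0, 0], "hand": 0.04}]}}

```text
time_s: 7.08
ee_pos: [0.4545, -0.2122, 0.0452]
orientation: [3.137, -0.001, 0.935]
wrist_force: [-1.3, 0.1, 11.3]
width: 0.0496
```

>>> {"fn": "move_arm", "kwargs": {"steps": [{"translation": [0, 0, 0], "dr": [0, 0, 0], "hand": 0.04}, {"translation": [0, 0, 0], "dr": [0, 0, 0], "hand": 0.04}]}}

```text
time_s: 7.25
ee_pos: [0.4545, -0.2121, 0.0452]
orientation: [3.137, -0.001, 0.935]
wrist_force: [-1.3, 0.0, 10.9]
width: 0.0495
```

```bash
python3 - <<'E'
from h import *
p=camera("wrist"); s=readout.sense(); print(s["time_s"],s["ee_pos"],s["orientation"],s["width"],s["wrist_force"],s["torque"])
cv2.imwrite("pics/w4.png",cv2.resize(np.hstack([p["color"],camera("side")["color"][150:342,180:436].repeat(2,0).repeat(2,1)]),(800,300)))
E
```

```text
7.3 [ 0.45446489 -0.21215704  0.04514412] [ 3.13706611e+00 -1.33085261e-03  9.34815758e-01] 0.04932100838900045 [-1.79014355 -0.26244679 10.51795161] [0.14942603 0.23116524 0.01639513]
```

View pics/w4.png

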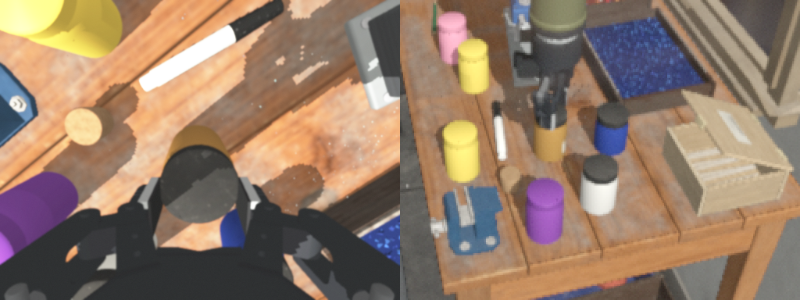

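```bash
python3 - <<'E'
from h import *
p=camera("wrist"); s=readout.sense(); e=np.array(s["ee_pos"])
print(proj(p,[[e[0],e[1],z] for z in(.088,.063,.045)]))
g=p["color"]; cv2.imwrite("pics/w5.png",cv2.resize(g[130:330,130:390],None,fx=3,fy=3,interpolation=2))
E
```

```text
[[253.35883114 248.47898185]
 [253.50481399 228.93036967]
 [253.58642937 218.00122609]]
```

View pics/w5.png

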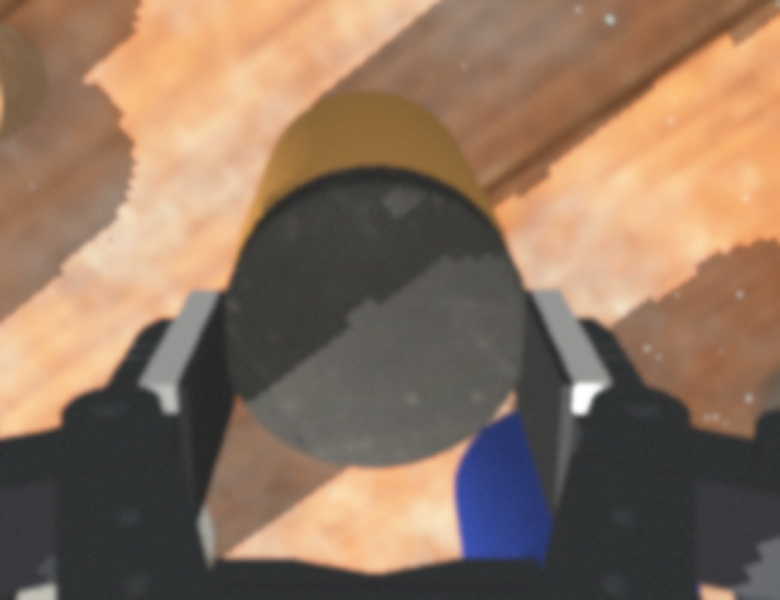

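The cap is at about (255,236) in full-image pixels, squarely between the pads and perhaps 2 to 4 mm toward tool −y. Next I lift and carry it to the clamp.

>>> {"fn": "move_arm", "kwargs": {"steps": [{"translation": [0, 0, -0.02], "dr": [0, 0, 0], "hand": 0.04}, {"translation": [0, 0, -0.03], "dr": [0, 0, 0], "hand": 0.04}, {"translation": [0, 0, -0.03], "dr": [0, 0, 0], "hand": 0.04}, {"translation": [0.02, -0.01, 0], "dr": [0, 0, 0], "hand": 0.04}, {"translation": [0.03, -0.016, 0], "dr": [0, 0, 0], "hand": 0.04}]}}

```text
time_s: 7.82
ee_pos: [0.4628, -0.1592, 0.1259]
orientation: [3.134, -0.001, 0.929]
wrist_force: [0.7, 1.2, -4.0]
width: 0.0492
```

>>> {"fn": "move_arm", "kwargs": {"steps": [{"translation": [0.03, -0.016, 0], "dr": [0, 0, 0], "hand": 0.04}, {"translation": [0.03, -0.016, 0], "dr": [0, 0, 0], "hand": 0.04}, {"translation": [0.03, -0.016, 0], "dr": [0, 0, 0], "hand": 0.04}, {"translation": [0.03, -0.016, 0], "dr": [0, 0, 0], "hand": 0.04}, {"translation": [0, 0, 0], "dr": [0, 0, 0], "hand": 0.04}]}}

```text
time_s: 8.23
ee_pos: [0.4823, -0.0127, 0.1233]
orientation: [-3.14, -0.004, 0.944]
wrist_force: [0.8, -0.5, -3.8]
width: 0.0491
```

>>> {"fn": "move_arm", "kwargs": {"steps": [{"translation": [0.02, -0.009, 0.01], "dr": [0, 0, 0], "hand": 0.04}, {"translation": [0.019, -0.009, 0.01], "dr": [0, 0, 0], "hand": 0.04}, {"translation": [0, 0, 0], "dr": [0, 0, 0], "hand": 0.04}, {"translation": [0, 0, 0], "dr": [0, 0, 0], "hand": 0.04}]}}

```text
time_s: 8.57
ee_pos: [0.4898, 0.0222, 0.1029]
orientation: [-3.141, -0.0, 0.938]
wrist_force: [-0.3, -0.2, -2.8]
width: 0.0492
```

```bash
python3 - <<'E'
from loc import *
W,S,C=[camera(n) for n in("wrist","side","scene")]; s=readout.sense(); e=np.array(s["ee_pos"]); print(s["time_s"],e,s["orientation"],s["wrist_force"],s["torque"])
zu=e[2]-.045
for n,p in(("w",W),("s",S),("c",C)):
    u=proj(p,[[e[0]-.002,e[1]+.0015,zu+.044]])[0]; o=ol(p,"jar_amber",u); print(n,u,o and (o["bbox"],o["score"],p["color"][o["pixels"]].mean(0)))
    if n!="w" and o: print(*fit([(p,np.array(o["bbox"],float))],"jar_amber",(e[0],e[1],0),zu))
print("exp seat px",proj(W,[[.4874,.023,.01],[.4965,.0775+0.011,.03]]))
a=cv2.resize(W["color"],(400,300));b=cv2.resize(S["color"][100:232,180:356],(400,300));cv2.imwrite("pics/w6.png",np.hstack([a,b]))
E
```

```text
8.7167 [0.4901 0.0199 0.1034] [ 3.1406 -0.0002  0.9338] [-0.1275  0.115  -2.7591] [-0.0334 -0.0387  0.0228]
w [251.0136 216.5397] ([170.0, 39.2, 500.5, 225.9], 0.75, array([137.8605, 131.1279, 149.2199]))
s [266.4782 161.4792] ([254.1, 145.2, 275.2, 181.0], 0.79, array([ 89.3507, 133.507 , 165.9319]))
[0.4806 0.0149 0.    ] [ 1.  -0.  -1.   0.1]
c [253.2436 169.9216] ([245.4, 156.9, 264.4, 187.2], 0.88, array([ 82.2298, 129.1894, 171.2723]))
[0.4862 0.0098 0.    ] [ 0.2 -2.5 -0.2  2.2]
exp seat px [[253.1064 181.611 ]
 [320.2791 151.4734]]
```

View pics/w6.png

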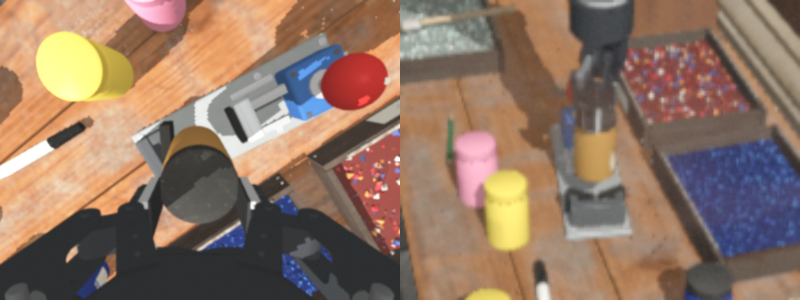

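The wrist view shows the jar over the V end of the clamp. In the side view it lines up laterally with the V. It needs about 11 mm more toward the jaw, then a slow descent.

>>> {"fn": "move_arm", "kwargs": {"steps": [{"translation": [0.0045, -0.0032, 0], "dr": [0, 0, 0], "hand": 0.04}, {"translation": [0.0045, -0.0032, 0], "dr": [0, 0, 0], "hand": 0.04}, {"translation": [0, 0, 0.005], "dr": [0, 0, 0], "hand": 0.04}, {"translation": [0, 0, 0], "dr": [0, 0, 0], "hand": 0.04}]}}

```text
time_s: 9.2
ee_pos: [0.4898, 0.0327, 0.0969]
orientation: [-3.141, 0.0, 0.936]
wrist_force: [0.3, -0.4, -3.3]
width: 0.0494
```

```bash
python3 - <<'E'
from loc import *
W=camera("wrist"); s=readout.sense(); e=np.array(s["ee_pos"]); print(s["time_s"],e,s["orientation"],s["wrist_force"])
for t in("seat","clamp","pad_open"):
    z=dict(clamp=0,seat=.01,pad_open=.03)[t]
    print(t,[(np.round(d["at"],1).tolist(),round(d["score"],2),onz(W,d["at"],z)) for d in spotter.landmark_of(W,t)[:2]])
r=red(W); print(r,onz(W,r[0],.092))
im=cv2.resize(W["color"][100:330,110:480],None,fx=2.1,fy=2.1,interpolation=2)
cv2.imwrite("pics/w7.png",im)
E
```

```text
9.25 [0.4898 0.0323 0.0971] [-3.1408  0.0008  0.9357] [-0.4953 -0.1491 -3.1259]
seat [([197.2, 253.8], 0.72, array([0.4989, 0.0258, 0.01  ]))]
clamp []
pad_open [([165.2, 292.5], 0.87, array([0.4909, 0.0729, 0.03  ]))]
(array([114.2436, 443.931 ]), array([ 401,   77,   87,   75, 4902], dtype=int32)) [0.5059 0.1641 0.092 ]
```

View pics/w7.png

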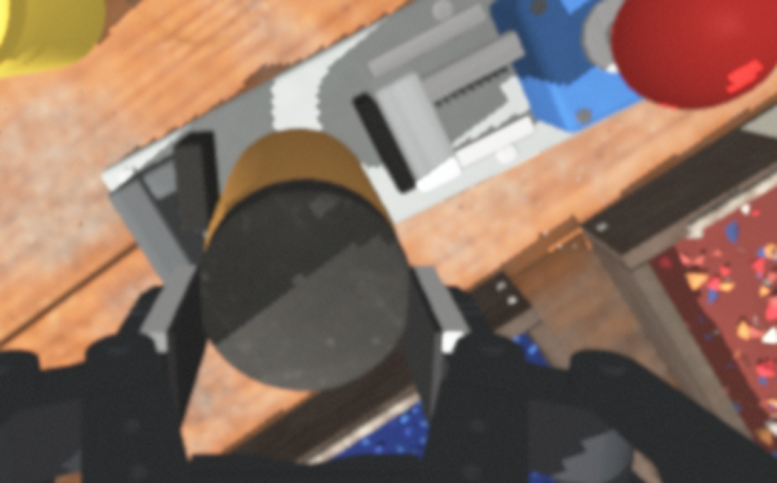

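The jar's base sits between the V's near plate (crop 195,180) and the jaw pad (crop 385,145). The gaps look right, so I descend while watching the force.

>>> {"fn": "move_arm", "kwargs": {"steps": [{"translation": [0, 0, 0.01], "dr": [0, 0, 0], "hand": 0.04}, {"translation": [0, 0, 0.01], "dr": [0, 0, 0], "hand": 0.04}, {"translation": [0, 0, 0.007], "dr": [0, 0, 0], "hand": 0.04}, {"translation": [0, 0, 0], "dr": [0, 0, 0], "hand": 0.04}]}}

```text
time_s: 9.73
ee_pos: [0.4894, 0.0319, 0.0695]
orientation: [-3.14, 0.002, 0.935]
wrist_force: [-0.2, -0.1, -2.4]
width: 0.0495
```

>>> {"fn": "move_arm", "kwargs": {"steps": [{"translation": [0, 0, 0.006], "dr": [0, 0, 0], "hand": 0.04}, {"translation": [0, 0, 0.004], "dr": [0, 0, 0], "hand": 0.04}, {"translation": [0, 0, 0], "dr": [0, 0, 0], "hand": 0.04}]}}

```text
time_s: 9.98
ee_pos: [0.4899, 0.032, 0.0601]
orientation: [-3.141, 0.001, 0.935]
wrist_force: [-0.8, 0.1, -2.8]
width: 0.049
```

>>> {"fn": "move_arm", "kwargs": {"steps": [{"translation": [0, 0, 0.003], "dr": [0, 0, 0], "hand": 0.04}, {"translation": [0, 0, 0], "dr": [0, 0, 0], "hand": 0.04}]}}

```text
time_s: 10.15
ee_pos: [0.4902, 0.0321, 0.0575]
orientation: [-3.141, 0.0, 0.935]
wrist_force: [0.6, 0.1, -3.0]
width: 0.0494
```

>>> {"fn": "move_arm", "kwargs": {"steps": [{"translation": [0, 0, 0.002], "dr": [0, 0, 0], "hand": 0.04}, {"translation": [0, 0, 0], "dr": [0, 0, 0], "hand": 0.04}]}}

```text
time_s: 10.32
ee_pos: [0.4902, 0.032, 0.0556]
orientation: [3.142, 0.0, 0.935]
wrist_force: [-0.9, -0.3, -3.1]
width: 0.0494
```

>>> {"fn": "move_arm", "kwargs": {"steps": [{"translation": [0, 0, 0.001], "dr": [0, 0, 0], "hand": 0.04}, {"translation": [0, 0, 0.0005], "dr": [0, 0, 0], "hand": 0.04}, {"translation": [0, 0, 0], "dr": [0, 0, 0], "hand": 0.04}]}}

```text
time_s: 10.57
ee_pos: [0.4908, 0.0316, 0.0553]
orientation: [3.14, -0.001, 0.934]
wrist_force: [-1.9, 0.1, 9.4]
width: 0.0492
```

>>> {"fn": "move_arm", "kwargs": {"steps": [{"translation": [0, 0, 0.001], "dr": [0, 0, 0], "hand": 0.04}, {"translation": [0, 0, 0], "dr": [0, 0, 0], "hand": 0.04}]}}

```text
time_s: 10.73
ee_pos: [0.4911, 0.0314, 0.0552]
orientation: [3.14, -0.002, 0.934]
wrist_force: [-5.2, -1.5, 19.0]
width: 0.0492
```

Contact came at TCP z 0.0553, which puts the jar's underside on the plate at 10 mm. I relieve the pressure and let go.

>>> {"fn": "move_arm", "kwargs": {"steps": [{"translation": [0, 0, -0.0018], "dr": [0, 0, 0], "hand": 0.04}, {"translation": [0, 0, 0], "dr": [0, 0, 0], "hand": 0.055}, {"translation": [0, 0, 0], "dr": [0, 0, 0], "hand": 0.065}, {"translation": [0, 0, 0], "dr": [0, 0, 0], "hand": 0.085}, {"translation": [0, 0, 0], "dr": [0, 0, 0], "hand": 0.085}]}}

```text
time_s: 11.15
ee_pos: [0.4903, 0.0322, 0.0549]
orientation: [-3.142, 0.0, 0.935]
wrist_force: [0.8, 0.3, 0.7]
width: 0.0847
```

>>> {"fn": "move_arm", "kwargs": {"steps": [{"translation": [0, 0, 0], "dr": [0, 0, 0], "hand": 0.085}, {"translation": [0, 0, 0], "dr": [0, 0, 0], "hand": 0.085}]}}

```text
time_s: 11.32
ee_pos: [0.4902, 0.0321, 0.0549]
orientation: [-3.141, 0.0, 0.935]
wrist_force: [0.7, -0.1, 0.2]
width: 0.085
```

>>> {"fn": "move_arm", "kwargs": {"steps": [{"translation": [0, 0, -0.02], "dr": [0, 0, 0], "hand": 0.085}, {"translation": [0, 0, -0.036], "dr": [0, 0, 0], "hand": 0.085}, {"translation": [0, 0, -0.036], "dr": [0, 0, 0], "hand": 0.085}, {"translation": [0, 0, -0.036], "dr": [0, 0, 0], "hand": 0.085}, {"translation": [0, 0, 0], "dr": [0, 0, 0], "hand": 0.085}]}}

```text
time_s: 11.73
ee_pos: [0.4937, 0.0318, 0.1892]
orientation: [3.134, -0.007, 0.934]
wrist_force: [1.5, 0.2, -0.6]
width: 0.0852
```

>>> {"fn": "move_arm", "kwargs": {"steps": [{"translation": [0.0287, -0.0162, 0], "dr": [0, 0, 0], "hand": 0.085}, {"translation": [0.0287, -0.0162, 0], "dr": [0, 0, 0], "hand": 0.085}, {"translation": [0.0287, -0.0162, 0], "dr": [0, 0, 0], "hand": 0.085}, {"translation": [0.0287, -0.0162, 0], "dr": [0, 0, 0], "hand": 0.085}, {"translation": [0, 0, 0], "dr": [0, 0, 0], "hand": 0.085}]}}

```text
time_s: 12.15
ee_pos: [0.506, 0.1711, 0.1824]
orientation: [-3.139, -0.003, 0.944]
wrist_force: [-0.4, 0.6, 0.0]
width: 0.0849
```

```bash
python3 - <<'E'
from loc import *
import pickle
W=camera("wrist"); s=readout.sense(); e=np.array(s["ee_pos"]); print(s["time_s"],e,s["orientation"],s["qpos"],s["torque"],s["wrist_force"])
print("exp ball",proj(W,[[.506,.163,.092]]))
r=red(W,(255,200),70); print(r,onz(W,r[0],.092))
a=pickle.load(open("w1.pkl","rb")); print(tri([(W,r[0]),(a["p"],(209.7,343.8))]))
cv2.imwrite("pics/w8.png",W["color"])
E
```

```text
12.2 [0.5059 0.1673 0.1823] [-3.1402 -0.0006  0.9415] [-0.5661  0.3896  0.2902  1.7748 -0.1316  0.9962  0.7169] [-0.0544  0.021  -0.0118] [-0.0826 -0.7272 -0.3832]
exp ball [[246.8122 189.6937]]
(array([190.0409, 245.0511]), array([ 223,  168,   45,   45, 1467], dtype=int32)) [0.5053 0.1614 0.092 ]
(array([0.5052, 0.1616, 0.0944]), [np.float64(0.0003841794768120892), np.float64(0.00038417947681210326)])
```

View pics/w8.png

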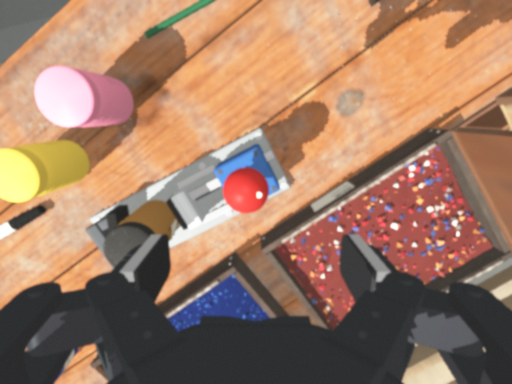

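The wrist view shows the amber jar upright between the V and the jaw at about (140,235), and the ball at (245,190). I go down over the ball.

>>> {"fn": "move_arm", "kwargs": {"steps": [{"translation": [-0.0042, 0.0026, 0.02], "dr": [0, 0, 0], "hand": 0.085}, {"translation": [0, 0, 0.033], "dr": [0, 0, 0], "hand": 0.085}, {"translation": [0, 0, 0.033], "dr": [0, 0, 0], "hand": 0.085}, {"translation": [0, 0, 0.025], "dr": [0, 0, 0], "hand": 0.085}, {"translation": [0, 0, 0], "dr": [0, 0, 0], "hand": 0.085}]}}

```text
time_s: 12.62
ee_pos: [0.5026, 0.1561, 0.0677]
orientation: [-3.137, 0.007, 0.934]
wrist_force: [-0.6, -0.9, -0.4]
width: 0.085
```

>>> {"fn": "move_arm", "kwargs": {"steps": [{"translation": [0, 0, 0], "dr": [0, 0, 0], "hand": 0.085}, {"translation": [0, 0, 0], "dr": [0, 0, 0], "hand": 0.085}]}}

```text
time_s: 12.78
ee_pos: [0.5068, 0.1575, 0.0733]
orientation: [3.141, -0.001, 0.934]
wrist_force: [-0.5, 1.0, 0.5]
width: 0.085
```

```bash
python3 - <<'E'
from loc import *
W=camera("wrist"); s=readout.sense(); e=np.array(s["ee_pos"]); print(s["time_s"],e,s["orientation"],s["qpos"],s["torque"],s["wrist_force"])
print("exp ball",proj(W,[[.5055,.162,.092],[e[0],e[1],.092]]))
r=red(W,(255,215),95); print(r,onz(W,r[0],.092))
cv2.imwrite("pics/w9.png",W["color"])
E
```

```text
12.8333 [0.5071 0.1578 0.0737] [ 3.1399 -0.002   0.9343] [-0.5193  0.5144  0.2553  1.922  -0.1882  0.7253  0.7797] [ 0.0203  0.0417 -0.0041] [ 0.0817 -0.4008  0.0382]
exp ball [[258.3763 223.5127]
 [254.2046 229.6063]]
(array([224.2377, 257.853 ]), array([ 221,  187,   75,   76, 4266], dtype=int32)) [0.5057 0.1615 0.092 ]
```

>>> {"fn": "move_arm", "kwargs": {"steps": [{"translation": [0.0026, -0.0036, 0.002], "dr": [0, 0, 0], "hand": 0.085}, {"translation": [0, 0, 0], "dr": [0, 0, 0], "hand": 0.085}, {"translation": [0, 0, 0], "dr": [0, 0, 0], "hand": 0.085}]}}

```text
time_s: 13.08
ee_pos: [0.5047, 0.1629, 0.0708]
orientation: [3.141, -0.001, 0.936]
wrist_force: [0.6, 0.6, -0.5]
width: 0.0853
```

>>> {"fn": "move_arm", "kwargs": {"steps": [{"translation": [0, 0, 0], "dr": [0, 0, 0], "hand": 0.06}, {"translation": [0, 0, 0], "dr": [0, 0, 0], "hand": 0.03}, {"translation": [0, 0, 0], "dr": [0, 0, 0], "hand": 0.03}, {"translation": [0, 0, 0], "dr": [0, 0, 0], "hand": 0.03}, {"translation": [0, 0, 0], "dr": [0, 0, 0], "hand": 0.03}]}}

```text
time_s: 13.5
ee_pos: [0.5044, 0.1619, 0.0704]
orientation: [-3.141, 0.0, 0.935]
wrist_force: [-1.8, -1.0, 4.8]
width: 0.0328
```

```bash
cat > st.py <<'E'
from h import *
np.set_printoptions(precision=4,suppress=True)
s=readout.sense(); print(s["time_s"],s["ee_pos"],s["orientation"],s["width"],"F",s["wrist_force"],"M",s["torque"],"q7",round(s["qpos"][6],3))
E
python3 st.py
```

```text
13.5 [0.5044 0.1619 0.0704] [-3.1415  0.0003  0.9348] 0.03276024168574053 F [-1.808  -1.0356  4.8296] M [-0.241   0.4009  0.0379] q7 0.773
```

>>> {"fn": "move_arm", "kwargs": {"steps": [{"translation": [0, 0, 0], "dr": [0, 0, 0], "hand": 0.02}, {"translation": [0, 0, 0], "dr": [0, 0, 0], "hand": 0.02}, {"translation": [0, 0, 0], "dr": [0, 0, 0], "hand": 0.02}]}}

```text
time_s: 13.75
ee_pos: [0.5044, 0.162, 0.0704]
orientation: [-3.142, 0.0, 0.935]
wrist_force: [-1.6, 0.1, 5.4]
width: 0.0327
```

```bash
python3 st.py; python3 - <<'E'
from loc import *
W=camera("wrist");cv2.imwrite("pics/w10.png",cv2.resize(W["color"][130:330,130:390],None,fx=3,fy=3,interpolation=2))
e=readout.sense()["ee_pos"];print(proj(W,[[e[0],e[1],z] for z in(.092,.075,.114)]),red(W,(255,225),95))
E
```

```text
13.75 [0.5044 0.162  0.0704] [-3.1415  0.0001  0.9348] 0.032663345798567826 F [-1.5872  0.0674  5.4468] M [-0.2783  0.4737  0.0183] q7 0.773
[[253.3646 231.3489]
 [253.4967 220.6608]
 [253.1488 248.816 ]] (array([233.5241, 253.8675]), array([ 219,  196,   72,   77, 4121], dtype=int32))
```

View pics/w10.png

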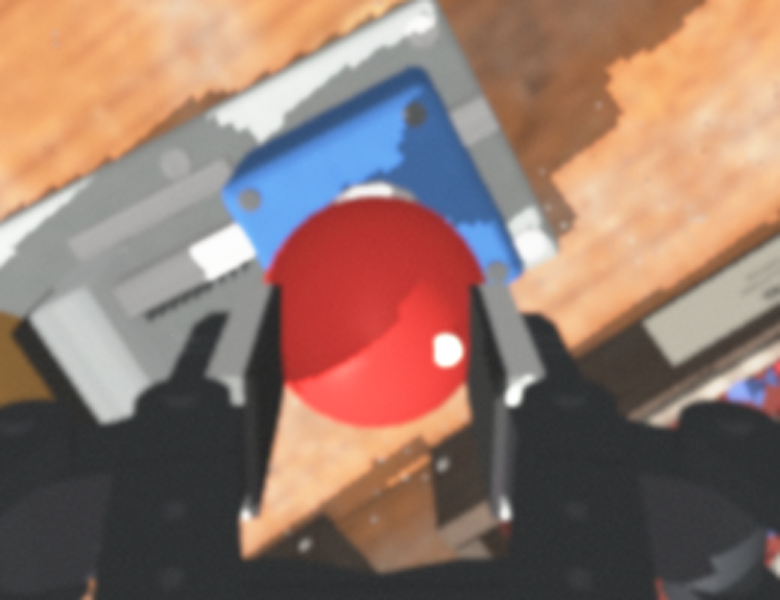

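The ball is gripped centrally in the picture, with the ball at crop (375,310). I start turning clockwise (tool +z) and read the torque as I go.

>>> {"fn": "move_arm", "kwargs": {"steps": [{"translation": [0, 0, 0], "dr": [0, 0, 0.04], "hand": 0.02}, {"translation": [0, 0, 0], "dr": [0, 0, 0.04], "hand": 0.02}, {"translation": [0, 0, 0], "dr": [0, 0, 0.04], "hand": 0.02}, {"translation": [0, 0, 0], "dr": [0, 0, 0.04], "hand": 0.02}, {"translation": [0, 0, 0], "dr": [0, 0, 0.04], "hand": 0.02}]}}

```text
time_s: 14.22
ee_pos: [0.5055, 0.1614, 0.0749]
orientation: [3.141, -0.004, 0.732]
wrist_force: [-12.8, -6.6, 50.9]
width: 0.0247
```

```bash
python3 st.py
```

```text
14.2167 [0.5055 0.1614 0.0749] [ 3.1408 -0.004   0.7321] 0.024671659415035505 F [-12.8318  -6.5756  50.8918] M [-1.2902  3.1045  0.1666] q7 0.618
```

>>> {"fn": "move_arm", "kwargs": {"steps": [{"translation": [0, 0, 0], "dr": [0, 0, 0.08], "hand": 0.02}, {"translation": [0, 0, 0], "dr": [0, 0, 0.08], "hand": 0.02}, {"translation": [0, 0, 0], "dr": [0, 0, 0.08], "hand": 0.02}, {"translation": [0, 0, 0], "dr": [0, 0, 0.08], "hand": 0.02}, {"translation": [0, 0, 0], "dr": [0, 0, 0.08], "hand": 0.02}]}}

```text
time_s: 14.63
ee_pos: [0.5051, 0.1612, 0.0748]
orientation: [-3.14, -0.003, 0.33]
wrist_force: [-15.0, -6.8, 52.9]
width: 0.0242
```

```bash
python3 st.py
```

```text
14.6333 [0.5051 0.1612 0.0748] [-3.1401 -0.0033  0.33  ] 0.024233458190140472 F [-14.9741  -6.7513  52.9447] M [-1.307   3.3814  0.1704] q7 0.31
```

The grip slides up the ball: Fz is 51 N and the opening shrinks while the TCP rises. The pads therefore bear above the ball's equator. I'll let go and regrip about 11 mm lower.

>>> {"fn": "move_arm", "kwargs": {"steps": [{"translation": [0, 0, 0], "dr": [0, 0, 0], "hand": 0.05}, {"translation": [0, 0, 0], "dr": [0, 0, 0], "hand": 0.085}, {"translation": [0, 0, 0], "dr": [0, 0, 0], "hand": 0.085}, {"translation": [0, 0, 0], "dr": [0, 0, 0], "hand": 0.085}]}}

```text
time_s: 14.97
ee_pos: [0.5043, 0.1623, 0.0697]
orientation: [-3.142, 0.0, 0.335]
wrist_force: [-0.6, 0.3, 0.5]
width: 0.0717
```

>>> {"fn": "move_arm", "kwargs": {"steps": [{"translation": [0, 0, 0.005], "dr": [0, 0, 0], "hand": 0.085}, {"translation": [0, 0, 0.005], "dr": [0, 0, 0], "hand": 0.085}, {"translation": [0, 0, 0], "dr": [0, 0, 0], "hand": 0.085}, {"translation": [0, 0, 0], "dr": [0, 0, 0], "hand": 0.085}]}}

```text
time_s: 15.3
ee_pos: [0.504, 0.162, 0.0592]
orientation: [3.141, 0.002, 0.335]
wrist_force: [-0.8, 0.2, 0.6]
width: 0.0851
```

```bash
python3 st.py; python3 - <<'E'
from loc import *
W=camera("wrist");r=red(W,(255,240),110);print(r,onz(W,r[0],.092)); e=readout.sense()["ee_pos"];print(proj(W,[[e[0],e[1],.092]]))
E
```

```text
15.3 [0.504  0.162  0.0592] [3.1415 0.0016 0.3349] 0.08513504570283181 F [-0.7801  0.2195  0.611 ] M [-0.0301 -0.0299  0.0125] q7 0.322
(array([242.7824, 254.5023]), array([ 215,  202,   81,   82, 5091], dtype=int32)) [0.5053 0.1611 0.092 ]
[[253.1953 240.7024]]
```

>>> {"fn": "move_arm", "kwargs": {"steps": [{"translation": [0.0007, 0.001, 0], "dr": [0, 0, 0], "hand": 0.06}, {"translation": [0, 0, 0], "dr": [0, 0, 0], "hand": 0.03}, {"translation": [0, 0, 0], "dr": [0, 0, 0], "hand": 0.02}, {"translation": [0, 0, 0], "dr": [0, 0, 0], "hand": 0.02}, {"translation": [0, 0, 0], "dr": [0, 0, 0], "hand": 0.02}]}}

```text
time_s: 15.77
ee_pos: [0.5047, 0.1612, 0.0607]
orientation: [-3.141, 0.001, 0.335]
wrist_force: [-4.9, -1.6, 10.7]
width: 0.0399
```

```bash
python3 st.py
```

```text
15.7667 [0.5047 0.1612 0.0607] [-3.141   0.0012  0.3347] 0.03990637892840003 F [-4.8669 -1.5535 10.736 ] M [-0.2676  1.0489  0.0362] q7 0.323
```

>>> {"fn": "move_arm", "kwargs": {"steps": [{"translation": [0, 0, 0], "dr": [0, 0, 0.02], "hand": 0.02}, {"translation": [0, 0, 0], "dr": [0, 0, 0.04], "hand": 0.02}, {"translation": [0, 0, 0], "dr": [0, 0, 0.04], "hand": 0.02}]}}

```text
time_s: 16.02
ee_pos: [0.5046, 0.1612, 0.0607]
orientation: [-3.141, 0.001, 0.233]
wrist_force: [-5.3, -2.0, 9.1]
width: 0.0397
```

```bash
python3 st.py
```

```text
16.0167 [0.5046 0.1612 0.0607] [-3.141   0.0012  0.2334] 0.03968421383242253 F [-5.2618 -1.9577  9.1314] M [-0.3492  1.0235  0.1446] q7 0.247
```

That grip is good, with the width at 0.0397 and Fz steady near 9 N. I continue turning.

>>> {"fn": "move_arm", "kwargs": {"steps": [{"translation": [0, 0, 0], "dr": [0, 0, 0.07], "hand": 0.02}, {"translation": [0, 0, 0], "dr": [0, 0, 0.07], "hand": 0.02}, {"translation": [0, 0, 0], "dr": [0, 0, 0.07], "hand": 0.02}, {"translation": [0, 0, 0], "dr": [0, 0, 0.07], "hand": 0.02}, {"translation": [0, 0, 0], "dr": [0, 0, 0.07], "hand": 0.02}]}}

```text
time_s: 16.43
ee_pos: [0.5043, 0.1611, 0.0607]
orientation: [-3.141, 0.002, -0.118]
wrist_force: [-6.4, -1.3, 11.3]
width: 0.04
```

```bash
python3 st.py
```

```text
16.4333 [0.5043 0.1611 0.0607] [-3.1415  0.0018 -0.1182] 0.0399751347520171 F [-6.4032 -1.3283 11.2573] M [-0.3937  1.1845  0.2237] q7 -0.018
```

>>> {"fn": "move_arm", "kwargs": {"steps": [{"translation": [0, 0, 0], "dr": [0, 0, 0.07], "hand": 0.02}, {"translation": [0, 0, 0], "dr": [0, 0, 0.07], "hand": 0.02}, {"translation": [0, 0, 0], "dr": [0, 0, 0.07], "hand": 0.02}, {"translation": [0, 0, 0], "dr": [0, 0, 0.04], "hand": 0.02}, {"translation": [0, 0, 0], "dr": [0, 0, 0.02], "hand": 0.02}]}}

```text
time_s: 16.85
ee_pos: [0.504, 0.1612, 0.0607]
orientation: [3.141, 0.002, -0.387]
wrist_force: [-6.2, -1.7, 11.9]
width: 0.0401
```

```bash
python3 st.py
```

```text
16.85 [0.504  0.1612 0.0607] [ 3.141   0.0022 -0.3871] 0.04010482895713617 F [-6.2061 -1.6741 11.9225] M [-0.4409  1.3535  0.127 ] q7 -0.222
```

>>> {"fn": "move_arm", "kwargs": {"steps": [{"translation": [0, 0, 0], "dr": [0, 0, 0.02], "hand": 0.02}, {"translation": [0, 0, 0], "dr": [0, 0, 0.02], "hand": 0.02}, {"translation": [0, 0, 0], "dr": [0, 0, 0.02], "hand": 0.02}, {"translation": [0, 0, 0], "dr": [0, 0, 0.02], "hand": 0.02}, {"translation": [0, 0, 0], "dr": [0, 0, 0.02], "hand": 0.02}]}}

```text
time_s: 17.27
ee_pos: [0.504, 0.1612, 0.0607]
orientation: [3.141, 0.002, -0.486]
wrist_force: [-7.2, -0.7, 11.8]
width: 0.0398
```

```bash
python3 st.py
```

```text
17.2667 [0.504  0.1612 0.0607] [ 3.141   0.0024 -0.4856] 0.039796469702703445 F [-7.1805 -0.7346 11.7936] M [-0.4029  1.3455  0.1623] q7 -0.296
```

>>> {"fn": "move_arm", "kwargs": {"steps": [{"translation": [0, 0, 0], "dr": [0, 0, 0.02], "hand": 0.02}, {"translation": [0, 0, 0], "dr": [0, 0, 0.02], "hand": 0.02}, {"translation": [0, 0, 0], "dr": [0, 0, 0.02], "hand": 0.02}, {"translation": [0, 0, 0], "dr": [0, 0, 0.02], "hand": 0.02}, {"translation": [0, 0, 0], "dr": [0, 0, 0.02], "hand": 0.02}]}}

```text
time_s: 17.68
ee_pos: [0.5039, 0.1612, 0.0607]
orientation: [3.141, 0.002, -0.586]
wrist_force: [-7.8, -1.8, 12.2]
width: 0.04
```

```bash
python3 st.py
```

```text
17.6833 [0.5039 0.1612 0.0607] [ 3.1407  0.0024 -0.5856] 0.03995741192844707 F [-7.7685 -1.769  12.2289] M [-0.3655  1.4091  0.1924] q7 -0.372
```

>>> {"fn": "move_arm", "kwargs": {"steps": [{"translation": [0, 0, 0], "dr": [0, 0, 0.02], "hand": 0.02}, {"translation": [0, 0, 0], "dr": [0, 0, 0.02], "hand": 0.02}, {"translation": [0, 0, 0], "dr": [0, 0, 0.02], "hand": 0.02}, {"translation": [0, 0, 0], "dr": [0, 0, 0.02], "hand": 0.02}, {"translation": [0, 0, 0], "dr": [0, 0, 0.02], "hand": 0.02}]}}

```text
time_s: 18.1
ee_pos: [0.5039, 0.1613, 0.0607]
orientation: [3.14, 0.003, -0.686]
wrist_force: [-7.9, -0.4, 12.0]
width: 0.0398
```

```bash
python3 st.py
```

```text
18.1 [0.5039 0.1613 0.0607] [ 3.1405  0.0025 -0.6857] 0.03980019474154066 F [-7.8613 -0.3642 12.0474] M [-0.3931  1.4769  0.1811] q7 -0.448
```

>>> {"fn": "move_arm", "kwargs": {"steps": [{"translation": [0, 0, 0], "dr": [0, 0, 0.02], "hand": 0.02}, {"translation": [0, 0, 0], "dr": [0, 0, 0.02], "hand": 0.02}, {"translation": [0, 0, 0], "dr": [0, 0, 0.02], "hand": 0.02}]}}

```text
time_s: 18.35
ee_pos: [0.5038, 0.1613, 0.0607]
orientation: [3.14, 0.003, -0.746]
wrist_force: [-7.7, -1.0, 12.2]
width: 0.0399
```

```bash
python3 st.py
```

```text
18.35 [0.5038 0.1613 0.0607] [ 3.1403  0.0026 -0.7456] 0.03986677846423417 F [-7.6678 -1.0238 12.2118] M [-0.379   1.5496  0.139 ] q7 -0.494
```

>>> {"fn": "move_arm", "kwargs": {"steps": [{"translation": [0, 0, 0], "dr": [0, 0, 0.02], "hand": 0.02}, {"translation": [0, 0, 0], "dr": [0, 0, 0.02], "hand": 0.02}, {"translation": [0, 0, 0], "dr": [0, 0, 0.02], "hand": 0.02}]}}

```text
time_s: 18.6
ee_pos: [0.5038, 0.1614, 0.0607]
orientation: [3.14, 0.003, -0.806]
wrist_force: [-8.0, -1.9, 12.5]
width: 0.0399
```

```bash
python3 st.py
```

```text
18.6 [0.5038 0.1614 0.0607] [ 3.1402  0.0026 -0.8055] 0.039900023915270415 F [-8.0177 -1.9144 12.5275] M [-0.2774  1.5588  0.1735] q7 -0.539
```

```bash
cat > mz.py <<'E'
from h import *
s=readout.sense(); print(round(s["time_s"],2),"yaw %.3f"%s["orientation"][2],"Mz %.3f"%s["torque"][2],"e7 %.3f"%s["joint_efforts"][6],"w %.4f"%s["width"],"Fz %.1f"%s["wrist_force"][2])
E
python3 mz.py
```

```text
18.6 yaw -0.806 Mz 0.174 e7 0.122 w 0.0399 Fz 12.5
```

>>> {"fn": "move_arm", "kwargs": {"steps": [{"translation": [0, 0, 0], "dr": [0, 0, 0.02], "hand": 0.02}, {"translation": [0, 0, 0], "dr": [0, 0, 0.02], "hand": 0.02}]}}

```text
time_s: 18.77
ee_pos: [0.5037, 0.1614, 0.0606]
orientation: [3.14, 0.003, -0.846]
wrist_force: [-8.2, -0.5, 13.3]
width: 0.0397
```

```bash
python3 mz.py
```

```text
18.77 yaw -0.846 Mz 0.192 e7 0.122 w 0.0397 Fz 13.3
```

>>> {"fn": "move_arm", "kwargs": {"steps": [{"translation": [0, 0, 0], "dr": [0, 0, 0.02], "hand": 0.02}, {"translation": [0, 0, 0], "dr": [0, 0, 0.02], "hand": 0.02}]}}

```text
time_s: 18.93
ee_pos: [0.5037, 0.1614, 0.0607]
orientation: [3.14, 0.003, -0.885]
wrist_force: [-7.7, -0.9, 13.2]
width: 0.0401
```

```bash
python3 mz.py
```

```text
18.93 yaw -0.885 Mz 0.198 e7 0.123 w 0.0401 Fz 13.2
```

>>> {"fn": "move_arm", "kwargs": {"steps": [{"translation": [0, 0, 0], "dr": [0, 0, 0.02], "hand": 0.02}, {"translation": [0, 0, 0], "dr": [0, 0, 0.02], "hand": 0.02}]}}

```text
time_s: 19.1
ee_pos: [0.5037, 0.1614, 0.0607]
orientation: [3.14, 0.003, -0.925]
wrist_force: [-7.3, -0.6, 12.9]
width: 0.0399
```

```bash
python3 mz.py
```

```text
19.1 yaw -0.925 Mz 0.179 e7 0.109 w 0.0399 Fz 12.9
```

Joint 7's effort is a cleaner signal, with a baseline of about 0.12. I go on in equal steps.

>>> {"fn": "move_arm", "kwargs": {"steps": [{"translation": [0, 0, 0], "dr": [0, 0, 0.02], "hand": 0.02}, {"translation": [0, 0, 0], "dr": [0, 0, 0.02], "hand": 0.02}]}}

```text
time_s: 19.27
ee_pos: [0.5037, 0.1615, 0.0607]
orientation: [3.14, 0.003, -0.965]
wrist_force: [-8.2, -1.3, 12.9]
width: 0.04
```

```bash
python3 mz.py
```

```text
19.27 yaw -0.965 Mz 0.269 e7 0.071 w 0.0400 Fz 12.9
```

>>> {"fn": "move_arm", "kwargs": {"steps": [{"translation": [0, 0, 0], "dr": [0, 0, 0.02], "hand": 0.02}, {"translation": [0, 0, 0], "dr": [0, 0, 0.02], "hand": 0.02}]}}

```text
time_s: 19.43
ee_pos: [0.5036, 0.1615, 0.0606]
orientation: [3.14, 0.003, -1.005]
wrist_force: [-9.0, -0.8, 13.5]
width: 0.0399
```

```bash
python3 mz.py
```

```text
19.43 yaw -1.005 Mz 0.270 e7 0.031 w 0.0399 Fz 13.5
```

>>> {"fn": "move_arm", "kwargs": {"steps": [{"translation": [0, 0, 0], "dr": [0, 0, 0.02], "hand": 0.02}, {"translation": [0, 0, 0], "dr": [0, 0, 0.02], "hand": 0.02}]}}

```text
time_s: 19.6
ee_pos: [0.5036, 0.1615, 0.0607]
orientation: [3.139, 0.003, -1.045]
wrist_force: [-7.7, -0.9, 12.4]
width: 0.0396
```

```bash
python3 mz.py
```

```text
19.6 yaw -1.045 Mz 0.294 e7 -0.009 w 0.0396 Fz 12.4
```

Both signals changed slope at yaw of about −0.914. Now e7 is down 0.131 and Mz is up about 0.12, so the force is about 12 to 13 N. I'll ease back by about 0.03 rad of real knob motion, watching for the point where the torque reversal levels off.

>>> {"fn": "move_arm", "kwargs": {"steps": [{"translation": [0, 0, 0], "dr": [0, 0, -0.01], "hand": 0.02}]}}

```text
time_s: 19.68
ee_pos: [0.5036, 0.1615, 0.0606]
orientation: [3.139, 0.003, -1.036]
wrist_force: [-8.3, -0.9, 14.0]
width: 0.0395
```

```bash
python3 mz.py
```

```text
19.68 yaw -1.036 Mz 0.005 e7 -0.506 w 0.0395 Fz 14.0
```

>>> {"fn": "move_arm", "kwargs": {"steps": [{"translation": [0, 0, 0], "dr": [0, 0, -0.01], "hand": 0.02}]}}

```text
time_s: 19.77
ee_pos: [0.5036, 0.1615, 0.0607]
orientation: [3.14, 0.003, -1.025]
wrist_force: [-8.0, -0.5, 14.3]
width: 0.0397
```

```bash
python3 mz.py
```

```text
19.77 yaw -1.025 Mz -0.063 e7 -0.207 w 0.0397 Fz 14.3
```

>>> {"fn": "move_arm", "kwargs": {"steps": [{"translation": [0, 0, 0], "dr": [0, 0, -0.01], "hand": 0.02}]}}

```text
time_s: 19.85
ee_pos: [0.5037, 0.1615, 0.0607]
orientation: [3.14, 0.003, -1.014]
wrist_force: [-7.3, -0.4, 14.2]
width: 0.04
```

```bash
python3 mz.py
```

```text
19.85 yaw -1.014 Mz -0.021 e7 -0.128 w 0.0400 Fz 14.2
```

The torque reversed at once and levelled at about −0.04 N m. That matches opening at roughly 10 N: −0.155 + 0.10, with a sensor offset of about +0.02. I let go and rise.

>>> {"fn": "move_arm", "kwargs": {"steps": [{"translation": [0, 0, 0], "dr": [0, 0, 0], "hand": 0.02}, {"translation": [0, 0, 0], "dr": [0, 0, 0], "hand": 0.06}, {"translation": [0, 0, 0], "dr": [0, 0, 0], "hand": 0.085}, {"translation": [0, 0, 0], "dr": [0, 0, 0], "hand": 0.085}, {"translation": [0, 0, 0], "dr": [0, 0, 0], "hand": 0.085}]}}

```text
time_s: 20.27
ee_pos: [0.5058, 0.1616, 0.06]
orientation: [-3.141, -0.0, -1.015]
wrist_force: [-0.7, 0.3, 0.8]
width: 0.0847
```

>>> {"fn": "move_arm", "kwargs": {"steps": [{"translation": [0, 0, 0], "dr": [0, 0, 0], "hand": 0.085}, {"translation": [0, 0, -0.02], "dr": [0, 0, 0], "hand": 0.085}, {"translation": [0, 0, -0.03], "dr": [0, 0, 0], "hand": 0.085}, {"translation": [0, 0, -0.035], "dr": [0, 0, 0], "hand": 0.085}, {"translation": [0, 0, -0.035], "dr": [0, 0, 0], "hand": 0.085}]}}

```text
time_s: 20.68
ee_pos: [0.5051, 0.1611, 0.181]
orientation: [3.14, -0.001, -1.016]
wrist_force: [2.3, 1.1, 1.1]
width: 0.0846
```

>>> {"fn": "move_arm", "kwargs": {"steps": [{"translation": [0, 0, -0.035], "dr": [0, 0, 0], "hand": 0.085}, {"translation": [0, 0, -0.03], "dr": [0, 0, 0], "hand": 0.085}, {"translation": [0, 0, 0], "dr": [0, 0, 0], "hand": 0.085}, {"translation": [0, 0, 0], "dr": [0, 0, 0], "hand": 0.085}]}}

```text
time_s: 21.02
ee_pos: [0.5064, 0.1616, 0.2463]
orientation: [-3.138, -0.0, -1.015]
wrist_force: [0.1, -0.6, -0.1]
width: 0.0851
```

```bash
python3 mz.py; python3 - <<'E'
from loc import *
x=np.array([.139,.990]); seat=np.array([.4870,.0235])
for n in("side","scene","wrist"):
    p=camera(n)
    for t,X in(("jar_amber",(seat[0],seat[1],.054)),("jar_white",(.494,-.336,.04)),("jar_blue",(.549,-.225,.04))):
        u=proj(p,[X])[0]; o=ol(p,t,u) if 0<u[0]<512 and 0<u[1]<384 else None
        print(n,t,u.round(),o and (np.round(o["bbox"],1),round(o["score"],2),fit([(p,np.array(o["bbox"],float))],t,(X[0],X[1],0),.01 if t=="jar_amber" else 0)))
E
```

```text
21.02 yaw -1.015 Mz -0.037 e7 -0.130 w 0.0851 Fz -0.1
side jar_amber [266. 175.] (array([253.6, 159.3, 274.6, 187.3]), 0.88, (array([0.4838, 0.0311, 0.    ]), array([ 1.2, -3.4, -1.2,  3.2])))
side jar_white [309. 268.] (array([291. , 247.8, 320.6, 287.1]), 0.96, (array([ 0.4878, -0.3336,  0.    ]), array([ 2.4, -0.4, -2.2,  0.5])))
side jar_blue [314. 232.] None
scene jar_amber [252. 183.] (array([244.7, 168.1, 264.5, 193.3]), 0.75, (array([0.5014, 0.0344, 0.    ]), array([ 1. , -4.3, -1. ,  3.8])))
scene jar_white [335. 257.] (array([324.9, 239.4, 347.5, 272.8]), 0.77, (array([ 0.4985, -0.3334,  0.    ]), array([-2.3, -4. ,  2.1,  3.3])))
scene jar_blue [322. 224.] (array([314. , 205. , 331.6, 240.4]), 0.86, (array([ 0.5581, -0.2186,  0.    ]), array([-2.8,  0.4,  2.6, -0.6])))
wrist jar_amber [333. 231.] (array([312.4, 207.7, 358.6, 267.5]), 0.82, (array([0.4813, 0.02  , 0.    ]), array([-5.3, -1.1,  4.3,  1.2])))
wrist jar_white [516. 334.] None
wrist jar_blue [490. 276.] (array([451.9, 244.1, 510.7, 303.7]), 0.61, (array([ 0.5432, -0.2082,  0.    ]), array([-8.8,  0.6,  7.4,  0. ])))
```

The jar stands upright at the seat within camera accuracy (its base is hidden by the V). The white and blue jars haven't moved and the gripper is clear, so I hand in.

```bash
python3 -c "
from station import bot; print(bot.finish_job())"
```

```text
the job is handed in; nothing more can be done
None
```

I stood the amber jar in the clamp's V, let go of it, and turned the ball knob clockwise until the jar was pressed home. I handed in at about 21.5 s, with the gripper 0.25 m up and touching nothing.

- **Clamping force:** I estimate 10 to 12 N, judged from torque because there is no direct force reading. The clamping torque began to rise at a definite knob angle, and I went to about 13 N before easing back about 0.03 rad. The readings while easing back fit about 11 N, but the wrist torque noise is about ±0.025 N m, or ±2.5 N.
- **Joint 7 effort:** It was a clean signal while closing, but useless after the reversal, where it read the same as with the gripper free. I relied on the wrist torque and the angle there.
- **First grip on the ball:** It bore above the ball's middle and slid up, reaching 51 N of wrist force against the 120 N limit. I let go and gripped 11 mm lower, and that grip held steady.
- **Last camera checks:** All three cameras found the amber jar at the seat. The fits scatter by about 1 cm because the V hides its base, so that confirms it is in the V but not its exact position. White (scene and side) and blue (scene, loosely wrist) were found where they were at the start; the side camera's blue fit failed. I had used up the picture views by then, so these last checks are from the networks only.

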